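# Fit a sanding drum to the bench spindle sander

## Robot

A 6-joint arm with a two-finger parallel gripper is mounted at the origin on the work surface. World frame = base frame: x ahead of the robot, y to its left, z up, the work surface at z = 0. Lengths are in mm, angles in degrees, forces in N, time in s.
With the tool pointing down it reaches from about 150 to 775 mm from the base axis. Payload 6.1 kg.
Tool frame: the origin (TCP) lies midway between the tips of the shut fingers; the grasp point (between the pads) lies arm.tcp_to_grasp behind it (arm.tcp_to_grasp is the distance from the TCP to the grasp point, in mm); z points along the fingers, y is the line along which they close (so a half turn about z gives the same grasp; the last joint's range is limited). The gripper opens to 85 mm and grips with 20 to 120 N. Pads are 22 mm wide; open, the fingers measure 114 mm over their backs; the gripper's body (76 mm by 85 mm) begins 54 mm behind the grasp point. The pads swing forward as they close: fully open they stand 13 mm farther back than shut.
Start: joints at [-74.485, 7.208, -2.269, 80.523, 0, 90], TCP at [140.433, -505.853, 231.295] pointing down, gripper open.
Joint ranges: [-155.77, 155.77], [-54.66, 111.73], [-72.52, 77.12], [-102.08, 115.82], [-83.92, 84.16], [-180, 180]. Speed limits (degrees/s): [136.94, 136.94, 172.46, 180, 180, 180].

## Interface

Orientations are given as a 3x3 rotation matrix whose columns are the frame's x, y, z axes.
In Python, from cell import arm gives the robot as it stands. The module is installed in compiled form; this text tells all that it offers.
- The arm moves only by the tool send_rows, never from a script. Its argument "increments" is a list that holds one entry, the list of rows, each a list of 4 numbers: the shift along the world's x, y, z as a fraction of full scale, then the turn about the world's z as a fraction of full scale. A call has 1 to 10 rows; each row shifts and turns the commanded pose from where the row before left it; what a row does not reach is not made up. Full scale, the value 1, is 5 cm for a shift and 0.15 rad for a turn. A row lasts 1/8 s, in which the tool goes at most 62.5 mm and 10.7 degrees, less where a joint would pass 70% of its speed; a pose out of reach is approached as far as the arm can. A call with a number of a shift or a turn outside -1 to 1 is refused whole. A call with a gripper value outside its range is refused whole. "hand" is the opening, from 0 (shut) to 1 (fully open), set as the call begins (left out, the last holds). The fingers move at their own pace and stop on an object; "squeeze" is the grip in N (left out, the last holds). Time passes only in rows, so rows that do not move let the fingers close. It gives the time, the measured TCP pose, the force, the opening and the grip force at its end, in the units of the state.
- arm.sense(): the state, without advancing time (a new reading comes with each control period).
- arm.get_image(name): name is "side" or "top" or "wrist"; returns a dict with "color" (384x512x3 uint8, red, green, blue), "mtx" (3x3 intrinsics, pixels), "view" (4x4, takes a point from world to camera coordinates). Camera axes: x right, y down, z forward; pixel columns grow to the right and rows downward; lengths in mm; the calibration is good to about 2 mm. A picture is of the moment at which its call begins. There is no depth.
- arm.hand_in(): hands the job in; it is judged then, once.
The state is a dict: "time_s": time; "joint_positions": joint angles; "joint_vel": joint speeds; "effort": joint torques, N m; "tool_pos": TCP position; "tcp_rot": TCP orientation; "contact_force": force on the tool from outside, world axes, zero at the start; "moment": the same for the moment, N m; "width": opening from 0.0 (shut) to 1.0 (fully open); "grip_force": force on a finger pad.
Only numpy, scipy, OpenCV 4.12 (cv2) and the standard library are available. Lean on these libraries where they do the work, as an engineer would, in place of code of your own. Each camera call takes 0.05 s, during which the arm holds its last target. There are 200 camera calls.

## Task

Fit the red sanding drum to the spindle sander: draw it off its sloping peg, lower it in the grip over the upright spindle (do not let it drop) and, pressing only lightly, turn it until the notches in its foot find the drive pin and it goes fully home on the flange. Let go of it there, standing upright. Leave the blue drum, the nut (I will put it on afterwards), the cleaning stick and the carved strip where they are.

Things in the scene. Friction and masses are not known exactly. Their poses are not given: they have to be found in the camera images.
- red_drum: Drum to fit: 51 mm diameter, 115 mm long, about 0.3 kg, red sleeve, a 23 mm bore right through. Its lowest 10 mm are a steel foot cut by two crossed notches, 11 mm wide, 10 mm deep, right across the underside along the drum's own x and y (a quarter turn looks the same). Origin: centre of the foot's underside; z runs along the axis to the top end. Starts on either rack peg, tilted with it.
- red_drum_top (a point): Centre of the red drum's top end, 115 mm from its origin along its axis.
- blue_drum: A drum of the same shape and size with a blue sleeve, on the other peg of the rack, 130 mm away; leave it there.
- drum_rack: Fixed plywood rack, its front turned to the sander, 284 mm wide (y), 130 mm deep (x). Its board slopes 30 degrees towards its front (-x). Two pegs, 21 mm in diameter, 82 mm long, stand square out of it at y = +65 and -65 mm, so they lean 30 degrees from upright towards the rack's -x; they leave the board 58 mm above the bench. Origin: centre of its underside, below the middle between the pegs.
- sander: Fixed spindle sander: a grey cast table 290 mm deep (x), 370 mm wide (y), its top 45 mm above the bench, with a round throat 80 mm across and 33 mm deep in its middle, out of which the spindle stands. Origin: on the spindle's axis at bench height.
- spindle_seat (a point): Centre of the top of the 48 mm steel flange at the spindle's foot, 21 mm above the bench: where the drum's origin ends up; z up. A square brass drive pin, 8 mm thick, 42 mm long, crosses the spindle and lies on the flange. Its direction varies and is not measured; a motor brake holds it. If its notches miss the pin a drum stops 8 mm high; turned at 3 to 10 N it drops on within a quarter turn.
- spindle_tip (a point): Top end of the upright steel spindle, on its axis, 139 mm above the seat (160 mm above the bench). The spindle is 20 mm in diameter, its top 10 mm tapering to 12 mm; about 24 mm of it stands out of a drum that is home.
- clamp_nut: Black knurled clamping nut, 48 mm in diameter, 28 mm high, standing on the sander's table; origin in the middle of its underside; not used now, leave it.
- cleaning_stick: Tan rubber cleaning stick, 38 x 150 x 38 mm, lying on the sander's table; origin in the middle of its underside; leave it.
- carved_strip: Dark carved wooden strip, 160 x 50 x 22 mm, on the bench between rack and sander; origin in the middle of its underside; leave it.

How it is judged (in metres and radians):
On the way, in this order (a step that is already met when the one before it is completed fails the run):
1. the red drum has been drawn clear of its peg (distance of red_drum from where it was at the start of the episode above 0.1 m), for 0.1 s.
2. the red drum, still held in the fingers, has been lowered round the spindle until its foot is within 12 mm of the flange (horizontal distance between red_drum and spindle_seat below 0.005 m and z of red_drum in the frame of spindle_seat below 0.012 m and angle between red_drum's own z axis and vertical below 0.1 rad and contact force between the fingers and red_drum above 1 N), for 0.1 s.
At the end, for the whole second after the job is handed in: The red drum stands upright (within 3 degrees) round the spindle, its foot within 3 mm of the flange and 4 mm of the axis, notches over the drive pin, at rest and released; the bystanders are within 15 mm of where they started (horizontal distance between red_drum and spindle_seat below 0.004 m and z of red_drum in the frame of spindle_seat between -0.003 and 0.003 m and angle between red_drum's own z axis and vertical below 0.05 rad and linear speed of red_drum below 0.02 m/s and contact force between the fingers and red_drum below 0.1 N and distance of each of blue_drum, clamp_nut, cleaning_stick, carved_strip from where it was at the start of the episode below 0.015 m); the robot touches nothing.
It fails at once if the drum is rammed onto the sander (more than 80 N) (contact force between red_drum and sander above 80 N).
It fails at once if the blue drum is moved more than 15 mm (distance of blue_drum from where it was at the start of the episode above 0.015 m).
It fails at once if the clamping nut is moved more than 15 mm (distance of clamp_nut from where it was at the start of the episode above 0.015 m).
It fails at once if the cleaning stick is moved more than 15 mm (distance of cleaning_stick from where it was at the start of the episode above 0.015 m).
It fails at once if the carved strip is moved more than 15 mm (distance of carved_strip from where it was at the start of the episode above 0.015 m).
It also fails if it takes over 54 s, if anything falls off the work surface, if the arm or the gripper's body presses on something with over 40 N, if the wrist force passes 120 N, or if a joint passes its speed limit or range.

## Working session

There is one attempt and no reset: what is moved stays moved. The work goes in short steps, Python scripts to look and compute and a tool call to move; the robot and the scene stay as the last step left them, time stands still between calls to the robot, and variables do not carry over. Pictures are saved under pics/ and viewed, at most 10 in all, crops included, and the job is handed in when it is done.

Besides the shell and the picture viewer there is one more tool, called as a command line: name --argument value ..., lists and objects as JSON in quotes. send_rows: Moves the arm, as the interface text tells. Its arguments: {"type":"object","properties":{"increments":{"type":"array"},"hand":{"type":"number"},"squeeze":{"type":"number"}},"required":["increments"]}

```bash
mkdir -p pics; cat > h.py <<'E'
import numpy as np, cv2
from cell import arm
def ray(im,u,v):
    K,V=np.array(im["mtx"]),np.array(im["view"])
    R,t=V[:3,:3],V[:3,3]
    return -R.T@t, R.T@np.linalg.inv(K)@np.array([u,v,1.])
def onz(im,u,v,z):
    c,d=ray(im,u,v); return c+d*(z-c[2])/d[2]
def proj(im,p):
    K,V=np.array(im["mtx"]),np.array(im["view"])
    q=K@(V[:3,:3]@np.array(p,float)+V[:3,3]); return q[:2]/q[2]
def tri(obs):
    A=np.zeros((3,3));b=np.zeros(3)
    for im,u,v in obs:
        c,d=ray(im,u,v);d=d/np.linalg.norm(d);P=np.eye(3)-np.outer(d,d);A+=P;b+=P@c
    return np.linalg.solve(A,b)
def save(im,n): cv2.imwrite("pics/"+n+".png",im["color"][:,:,::-1])
E
python3 - <<'E'
from h import *
import pickle
ims={n:arm.get_image(n) for n in("side","top","wrist")}
pickle.dump(ims,open("ims.pkl","wb"))
cv2.imwrite("pics/a.png",np.hstack([cv2.resize(ims[n]["color"],(400,300)) for n in ("wrist",)])[:,:,::-1])
for n in ims: 
  save(ims[n],n); print(n,ray(ims[n],256,192))
s=arm.sense();print(s["tool_pos"],s["tcp_rot"],s["width"],arm.tcp_to_grasp)
E
```

```text
side (array([281.63674811, 565.48036237, 689.70061297]), array([ 0.34784202, -0.66949715, -0.65640337]))
top (array([ 459.66329354,   23.66070369, 1239.12849484]), array([ 0.0904374 , -0.0040283 , -0.99602473]))
wrist (array([ 205.17405193, -487.03581414,  372.44071352]), array([-0.23901072, -0.06686363, -0.96889906]))
[ 140.3591544  -505.55021107  230.69438221] [[ 9.63556074e-01  2.67506231e-01 -3.30628100e-04]
 [ 2.67506435e-01 -9.63555313e-01  1.21048307e-03]
 [ 5.23330140e-06 -1.25481346e-03 -9.99999213e-01]] 1.0039542695789982 18.700000000000003
```

View pics/side.png

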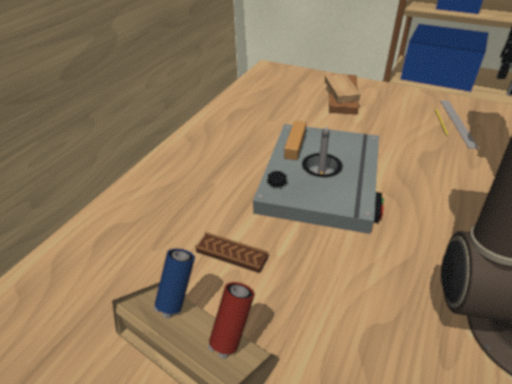

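View pics/top.png

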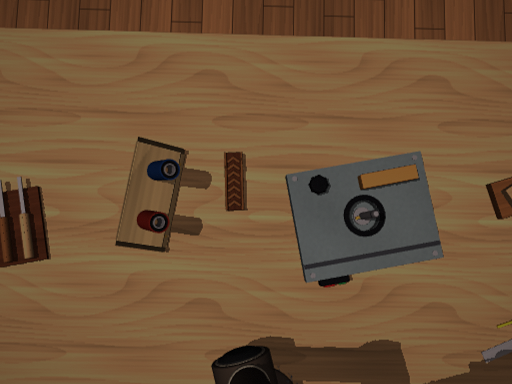

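The side view shows the red drum's top ring at about (238,291), the blue one's at (180,256) and the spindle at (324,135). In the top view the drum tops are at about (159,222) and (171,169), both leaning towards the sander, with the throat at (364,216). I'll zoom in on both views.

```bash
python3 - <<'E'
from h import *
import pickle
ims=pickle.load(open("ims.pkl","rb"))
def crop(n,x,y,w,h,s): return cv2.resize(ims[n]["color"][y:y+h,x:x+w],None,fx=s,fy=s,interpolation=cv2.INTER_CUBIC)
a=crop("top",120,140,80,60*2-10,5); b=crop("top",330,170,80,110,5)
cv2.imwrite("pics/c1.png",np.hstack([a,b])[:,:,::-1])
a=crop("side",150,240,120,120,3.333); b=crop("side",280,110,90,90,4.444)
cv2.imwrite("pics/c2.png",np.hstack([a,b])[:,:,::-1])
i=ims["top"]; c,d=ray(i,256,192)
print(proj(i,[0,0,0]),proj(i,[400,0,0]),proj(i,[400,-200,0]))
print("throat",onz(i,364,216,45)); print("red",onz(i,159,222,150)); print("sander L/R",onz(i,288,176,45),onz(i,421,153,45),onz(i,441,256,45),onz(i,304,281,45))
for n,p in(("red",[(159,222),(238,291)]),("blue",[(171,169),(180,256)])):
  print(n,tri([(ims["top"],*p[0]),(ims["side"],*p[1])]))
E
```

```text
[258.35684072 408.27851906] [261.46661907 255.0301754 ] [334.60812319 256.48402315]
throat [ 510.33861828 -269.89382983   45.        ]
red [480.98088929 250.84837901 150.        ]
sander L/R [612.9863156  -65.88493802  45.        ] [ 683.9032794  -425.19831699   45.        ] [ 408.97115556 -474.12623053   45.        ] [ 337.09925861 -111.81220201   45.        ]
red [481.82073527 250.21487574 155.1554147 ]
blue [610.95172188 227.68961287 151.24896847]
```

View pics/c1.png

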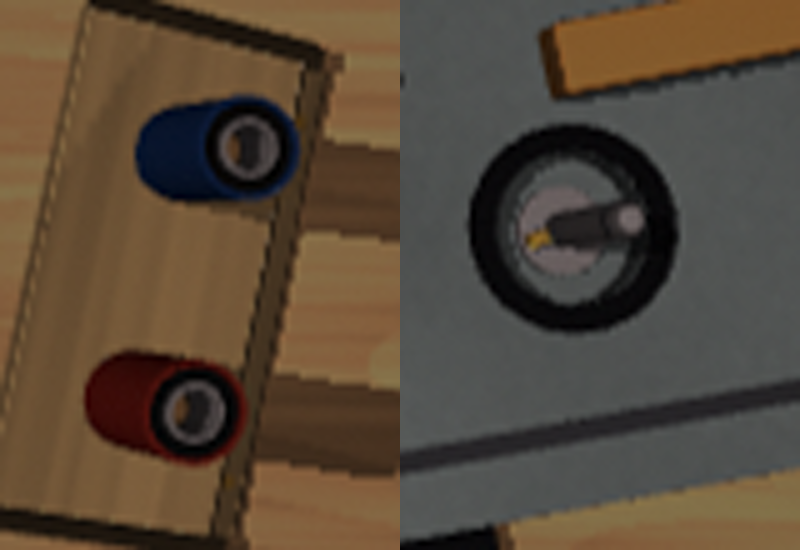

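View pics/c2.png

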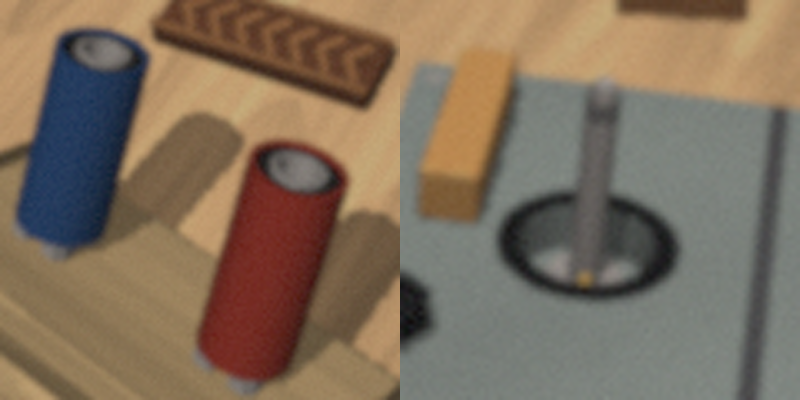

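The crops give the spindle tip at about top (375,213) and side (325,130), and the throat centre at top (364.5,215.3). The red ring is at top (158,221.5) and side (239,290), the blue ring at top (169.5,169.5) and side (181,255.5). The measured heights fit: the red top is about 155 and should be 157.6, and the tops are 131 mm apart against 130. Moving over the red drum now.

send_rows --increments '[[[0.23,0.5,0.05,0.25],[0.23,0.5,0.05,0.25],[0.23,0.5,0.05,0.25],[0.23,0.5,0.05,0.25],[0.23,0.5,0.05,0.25],[0.23,0.5,0.05,0.25],[0.23,0.5,0.05,0.25],[0.23,0.5,0.05,0.25],[0.23,0.5,0.05,0.25],[0.23,0.5,0.05,0.25]]]' --hand 1 --squeeze 20

```text
time_s: 1.4
tool_pos: [255.6, -254.9, 256.2]
tcp_rot: [[0.798, 0.603, -0.0], [0.603, -0.798, 0.0], [0.0, -0.0, -1.0]]
contact_force: [0.4, -0.0, -0.4]
width: 1.0
grip_force: 0.0
```

send_rows --increments '[[[0.23,0.5,0,0.25],[0.23,0.5,0,0.25],[0.23,0.5,0,0.25],[0.23,0.5,0,0.25],[0.23,0.5,0,0.25],[0.23,0.5,0,0.25],[0.23,0.5,0,0.25],[0.23,0.5,0,0.25],[0.23,0.5,0,0.25],[0.23,0.5,0,0.25]]]'

```text
time_s: 2.65
tool_pos: [370.6, -4.9, 256.2]
tcp_rot: [[0.521, 0.853, -0.0], [0.853, -0.521, -0.0], [-0.0, -0.0, -1.0]]
contact_force: [0.2, -0.4, -0.6]
width: 1.003
grip_force: 0.0
```

send_rows --increments '[[[0.23,0.5,0,0.25],[0.23,0.5,0,0.25],[0.23,0.5,0,0.25],[0.23,0.5,0,0.25],[0.23,0.5,0,0.25],[0.23,0.5,0,0.25],[0.23,0.5,0,0.25],[0.23,0.5,0,0.25],[0.23,0.5,0,0.25],[0.23,0.5,0,0.25]]]'

```text
time_s: 3.9
tool_pos: [485.6, 245.0, 256.0]
tcp_rot: [[0.173, 0.985, -0.0], [0.985, -0.173, -0.0], [-0.0, -0.0, -1.0]]
contact_force: [0.4, 0.3, 1.4]
width: 1.0
grip_force: 0.0
```

send_rows --increments '[[[0,0.3,0,0],[0,0,0,0]]]'

```text
time_s: 4.15
tool_pos: [485.0, 259.6, 255.8]
tcp_rot: [[0.173, 0.985, -0.001], [0.985, -0.173, -0.001], [-0.001, -0.001, -1.0]]
contact_force: [0.0, -0.2, 0.7]
width: 1.0
grip_force: 0.0
```

```bash
python3 - <<'E'
from h import *
import pickle
w=arm.get_image("wrist"); pickle.dump(w,open("w1.pkl","wb")); save(w,"w1")
s=arm.sense();print(s["time_s"],s["tool_pos"],np.round(s["tcp_rot"],4).tolist(),np.round(s["joint_positions"],1),s["contact_force"])
for n,p in(("red",[482,250.5,157.6]),("blue",[611,227.7,157.6])): print(n,proj(w,p))
ims=pickle.load(open("ims.pkl","rb"));t,sd=ims["top"],ims["side"]
print("tip",tri([(t,375.2,213.2),(sd,325.1,129.8)]),onz(t,375.2,213.2,160),onz(sd,325.1,129.8,160))
for n,i,roi in(("top",t,(330,180,70,70)),("side",sd,(295,145,55,40))):
  x,y,W,H=roi;g=i["color"][y:y+H,x:x+W].max(2); m=(g<45).astype(np.uint8)
  cs,_=cv2.findContours(m,cv2.RETR_EXTERNAL,cv2.CHAIN_APPROX_NONE);c=max(cs,key=cv2.contourArea)
  e=cv2.fitEllipse(cv2.convexHull(c)); u,v=e[0][0]+x,e[0][1]+y; print(n,e,onz(i,u,v,45))
print("red",onz(t,158,221.6,157.6),onz(sd,239.1,290.1,157.6));print("blue",onz(t,169.4,169.6,157.6),onz(sd,180.7,255.4,157.6))
E
```

```text
4.2 [484.93817226 258.983062   256.1367364 ] [[0.1739, 0.9848, -0.0006], [0.9848, -0.1739, -0.0007], [-0.0007, -0.0004, -1.0]] [ 28.1  10.1   4.2  84.2  -0.  128.1] [0.4769213  0.57355168 0.09120722]
red [254.20179071 209.87558134]
blue [404.87289745 210.1059152 ]
tip [ 513.43247253 -270.19849953  154.09389479] [ 512.76606189 -268.71373153  160.        ] [ 511.2435949  -260.85424171  160.        ]
top ((34.14979553222656, 35.30675506591797), (40.97998046875, 42.16220474243164), 126.82317352294922) [ 512.19030108 -270.29905602   45.        ]
side ((26.75928497314453, 19.819656372070312), (21.67961883544922, 38.223655700683594), 95.0009994506836) [ 511.71804315 -268.40721957   45.        ]
red [481.7341633  251.68255285 157.6       ] [481.09514021 249.74095005 157.6       ]
blue [607.57676428 229.71854492 157.6       ] [607.77482921 230.40929314 157.6       ]
```

View pics/w1.png

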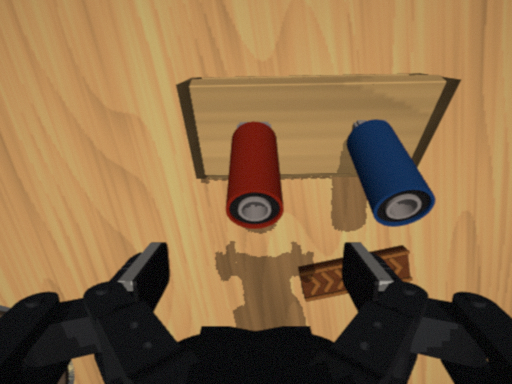

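The red ring sits at (255,209), within 1 px of the prediction, centred between the fingers and with the rack edge level, so position and yaw are right. Going down 136 mm and closing.

send_rows --increments '[[[0,0,-0.34,0],[0,0,-0.34,0],[0,0,-0.34,0],[0,0,-0.34,0],[0,0,-0.34,0],[0,0,-0.34,0],[0,0,-0.34,0],[0,0,-0.34,0],[0,0,0,0]]]'

```text
time_s: 5.32
tool_pos: [484.5, 258.7, 118.5]
tcp_rot: [[0.174, 0.985, -0.003], [0.985, -0.174, -0.001], [-0.002, -0.002, -1.0]]
contact_force: [0.1, 0.2, 0.2]
width: 0.999
grip_force: 0.0
```

send_rows --increments '[[[0,0,0,0],[0,0,0,0],[0,0,0,0],[0,0,0,0],[0,0,0,0],[0,0,0,0],[0,0,0,0],[0,0,0,0]]]' --hand 0 --squeeze 40

```text
time_s: 6.32
tool_pos: [484.7, 259.3, 121.2]
tcp_rot: [[0.174, 0.985, -0.001], [0.985, -0.174, 0.001], [0.001, -0.001, -1.0]]
contact_force: [-4.7, -0.7, 4.7]
width: 0.59
grip_force: 42.2
```

```bash
python3 - <<'E'
from h import *
w=arm.get_image("wrist"); save(w,"w2"); s=arm.sense();print(s["time_s"],s["tool_pos"],s["contact_force"],s["moment"],s["width"],s["grip_force"])
E
```

```text
6.375 [484.72206027 259.38568592 121.27143617] [-5.95287916 -0.62532744  4.68848817] [0.00220422 1.151579   0.06308388] 0.5873932632682396 42.160729104070924
```

View pics/w2.png

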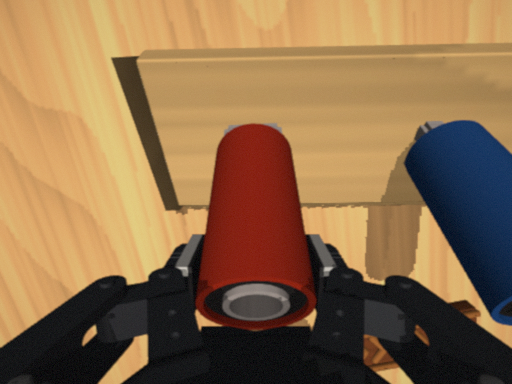

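It is gripped, with a width of about 50 mm and the drum centred. Drawing it along the peg axis with (-0.087, -0.492, 0.866), for 112 mm.

send_rows --increments '[[[-0.02,-0.108,0.19,0],[-0.02,-0.108,0.19,0],[-0.02,-0.108,0.19,0],[-0.02,-0.108,0.19,0],[-0.02,-0.108,0.19,0],[-0.02,-0.108,0.19,0],[-0.02,-0.108,0.19,0],[-0.02,-0.108,0.19,0],[-0.02,-0.108,0.19,0],[-0.02,-0.108,0.19,0]]]'

```text
time_s: 7.62
tool_pos: [475.4, 204.5, 215.9]
tcp_rot: [[0.174, 0.985, 0.0], [0.985, -0.174, -0.0], [-0.0, 0.0, -1.0]]
contact_force: [-0.4, 0.0, -2.2]
width: 0.589
grip_force: 42.2
```

send_rows --increments '[[[0,0,0.3,0],[0,0,0.3,0],[0,0,0,0],[0,0,0,0],[0,0,0,0]]]' --squeeze 20

```text
time_s: 8.25
tool_pos: [475.2, 205.2, 244.6]
tcp_rot: [[0.174, 0.985, -0.001], [0.985, -0.174, -0.0], [-0.001, -0.001, -1.0]]
contact_force: [-0.1, 1.0, -2.1]
width: 0.588
grip_force: 42.2
```

```bash
python3 - <<'E'
from h import *
import pickle
w=arm.get_image("wrist");sd=arm.get_image("side");t=arm.get_image("top"); pickle.dump((w,sd,t),open("w3.pkl","wb"))
a=cv2.resize(w["color"],(400,300));b=cv2.resize(sd["color"][150:384,130:442],(400,300))
cv2.imwrite("pics/w3.png",np.hstack([a,b])[:,:,::-1]); s=arm.sense();print(s["time_s"],s["tool_pos"],s["contact_force"],s["moment"],s["width"],s["grip_force"],s["joint_positions"])
E
```

```text
8.4 [475.21800511 205.1281061  244.80527259] [ 0.19544138 -1.04965917 -2.26915955] [-0.06967879  0.00183481 -0.01173363] 0.5919539891968978 42.20930898387451 [ 2.33475175e+01  6.48106212e+00 -1.40674770e+00  8.21643137e+01
 -8.58075864e-05  1.23366078e+02]
```

View pics/w3.png

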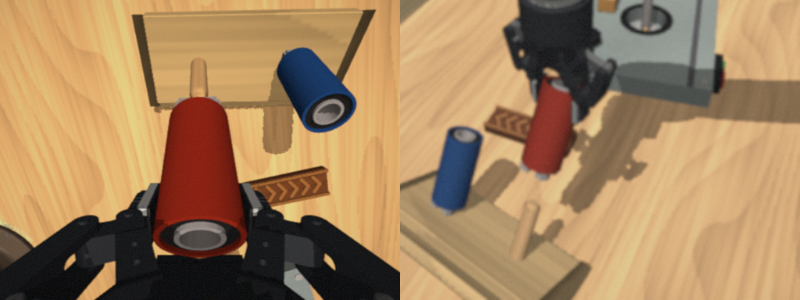

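The drum is clear of the peg and still tilted 30° in the fingers; the bare peg is at wrist (199,75). I'll ease the grip and use the fixed empty peg's tip to push the foot upright: back off, drop in front of the peg, then move towards it.

send_rows --increments '[[[-0.08,-0.44,0,0],[-0.08,-0.44,0,0],[0,0,-0.4,0],[0,0,-0.4,0],[0,0,-0.4,0],[0,0,-0.4,0],[0,0,0,0]]]' --hand 0 --squeeze 20

```text
time_s: 9.28
tool_pos: [466.1, 159.9, 164.0]
tcp_rot: [[0.175, 0.985, -0.003], [0.985, -0.175, -0.001], [-0.002, -0.003, -1.0]]
contact_force: [-0.2, 0.8, -1.6]
width: 0.59
grip_force: 42.2
```

send_rows --increments '[[[0.035,0.2,0,0],[0.035,0.2,0,0],[0.035,0.2,0,0],[0.035,0.2,0,0]]]'

```text
time_s: 9.78
tool_pos: [474.4, 200.0, 165.8]
tcp_rot: [[0.174, 0.985, 0.001], [0.985, -0.174, -0.005], [-0.005, 0.001, -1.0]]
contact_force: [-3.9, -18.4, 9.5]
width: 0.589
grip_force: 42.8
```

send_rows --increments '[[[0.017,0.1,0,0],[0.017,0.1,0,0],[0.017,0.1,0,0],[0,0,0,0]]]'

```text
time_s: 10.28
tool_pos: [476.7, 215.2, 164.8]
tcp_rot: [[0.174, 0.985, -0.001], [0.985, -0.174, -0.004], [-0.004, 0.0, -1.0]]
contact_force: [0.6, -5.1, -3.4]
width: 0.589
grip_force: 40.7
```

send_rows --increments '[[[0.018,0.1,0,0],[0.018,0.1,0,0],[0.018,0.1,0,0],[0.005,0.03,0,0],[0,0,0,0]]]'

```text
time_s: 10.9
tool_pos: [479.6, 231.2, 165.1]
tcp_rot: [[0.174, 0.985, -0.0], [0.985, -0.174, -0.005], [-0.005, 0.0, -1.0]]
contact_force: [-1.5, -6.9, -0.8]
width: 0.593
grip_force: 42.5
```

```bash
python3 - <<'E'
from h import *
import pickle
w=arm.get_image("wrist");sd=arm.get_image("side");t=arm.get_image("top"); pickle.dump((w,sd,t),open("w4.pkl","wb"))
a=cv2.resize(w["color"],(400,300));b=cv2.resize(sd["color"][150:384,130:442],(400,300))
cv2.imwrite("pics/w4.png",np.hstack([a,b])[:,:,::-1]); s=arm.sense();print(s["time_s"],s["tool_pos"],s["contact_force"],s["moment"])
p=s["tool_pos"]
# vertical through pad: projected points of an upright drum
print([proj(sd,p+np.array([0,0,dz])).round(1).tolist() for dz in (40,-75)])
for n,i in(("w",w),("s",sd)):
  h=cv2.cvtColor(i["color"],cv2.COLOR_RGB2HSV); m=(((h[...,0]<8)|(h[...,0]>172))&(h[...,1]>150)&(h[...,2]>50)).astype(np.uint8)
  cs,_=cv2.findContours(m,cv2.RETR_EXTERNAL,cv2.CHAIN_APPROX_NONE);c=max(cs,key=cv2.contourArea);print(n,cv2.boundingRect(c),cv2.minAreaRect(c))
E
```

```text
11.05 [479.56414759 231.18345385 165.13706281] [-0.81818001 -6.27209992 -0.36126708] [-1.83180912  0.38277851  0.05288977]
[[244.1, 263.5], [246.8, 305.0]]
w (194, 172, 124, 155) ((254.9934844970703, 248.8143310546875), (153.39303588867188, 123.12774658203125), 89.454345703125)
s (231, 253, 29, 63) ((245.0614776611328, 283.9668273925781), (62.344566345214844, 27.29917335510254), 88.21009063720703)
```

View pics/w4.png

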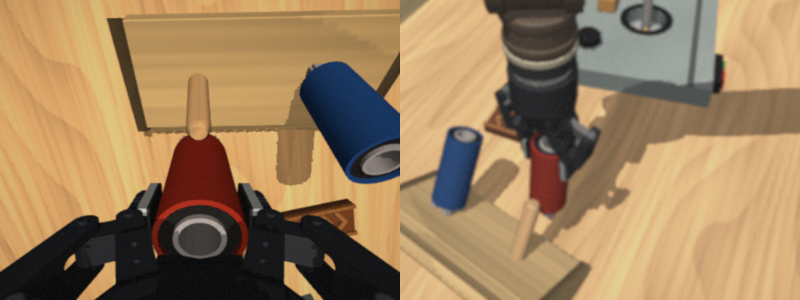

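The drum is now close to upright: in the wrist view its top ring is at (257,303) and the peg touches its back. I'll back off and measure the remaining tilt.

send_rows --increments '[[[-0.07,-0.4,0,0],[-0.07,-0.4,0,0],[0,0,0.4,0],[0,0,0.4,0],[0,0,0,0]]]'

```text
time_s: 11.68
tool_pos: [473.7, 192.1, 206.9]
tcp_rot: [[0.175, 0.985, 0.003], [0.985, -0.175, 0.001], [0.002, 0.003, -1.0]]
contact_force: [-0.1, -1.0, -2.9]
width: 0.593
grip_force: 42.4
```

```bash
cat > tilt.py <<'E'
from h import *
def red(i):
  h=cv2.cvtColor(i["color"],cv2.COLOR_RGB2HSV); m=(((h[...,0]<8)|(h[...,0]>172))&(h[...,1]>140)&(h[...,2]>40)).astype(np.uint8)
  cs,_=cv2.findContours(m,cv2.RETR_EXTERNAL,cv2.CHAIN_APPROX_NONE);return max(cs,key=cv2.contourArea)
def run():
  w=arm.get_image("wrist"); s=arm.sense();p=np.array(s["tool_pos"]);R=np.array(s["tcp_rot"])
  u=np.array([R[0,0],R[1,0],0]);v=np.array([R[0,1],R[1,1],0]);z=np.array([0,0,1.])
  c=red(w); print(s["time_s"],p,"force",np.round(s["contact_force"],1),"red box",cv2.boundingRect(c))
  th=np.linspace(0,2*np.pi,60)
  for t in (-6,-4,-2,0,2,4,6,10):   # t>0: top away from camera side (-u)
    a=np.cos(np.radians(t))*z-np.sin(np.radians(t))*u; b=np.cos(np.radians(t))*u+np.sin(np.radians(t))*z
    P=p+22*z
    ring=lambda h,r:np.array([proj(w,P+h*a+r*(np.cos(k)*b+np.sin(k)*v)) for k in th])
    A,B=ring(18,25.5),ring(-87,25.5); al=np.vstack([A,B]); e=ring(18,11.5).mean(0)
    print(t,"top edge of sleeve %.1f  lower rim %.1f  x %.1f-%.1f bore %s"%(B[:,1].min(),A[:,1].max(),al[:,0].min(),al[:,0].max(),e.round(1)))
  return w
E
python3 - <<'E'
from tilt import *
w=run(); save(w,"w5")
x=w["color"]; cv2.imwrite("pics/w5.png",cv2.resize(x[130:384,150:362],None,fx=2.3,fy=2.3)[:,:,::-1])
E
```

```text
11.725 [473.22041827 192.10689726 205.68534685] force [ 0.1 -0.8 -3.2] red box (193, 170, 125, 157)
-6 top edge of sleeve 189.7  lower rim 344.4  x 191.7-317.9 bore [254.9 286.6]
-4 top edge of sleeve 185.8  lower rim 344.3  x 191.7-317.9 bore [254.9 288. ]
-2 top edge of sleeve 182.0  lower rim 344.1  x 191.8-317.9 bore [254.9 289.4]
0 top edge of sleeve 178.2  lower rim 343.8  x 191.8-317.8 bore [254.9 290.8]
2 top edge of sleeve 174.3  lower rim 343.4  x 191.9-317.8 bore [254.9 292.1]
4 top edge of sleeve 170.5  lower rim 342.9  x 192.0-317.7 bore [254.9 293.4]
6 top edge of sleeve 166.7  lower rim 342.4  x 192.0-317.6 bore [254.9 294.7]
10 top edge of sleeve 159.1  lower rim 341.0  x 192.2-317.4 bore [254.9 297.1]
```

View pics/w5.png

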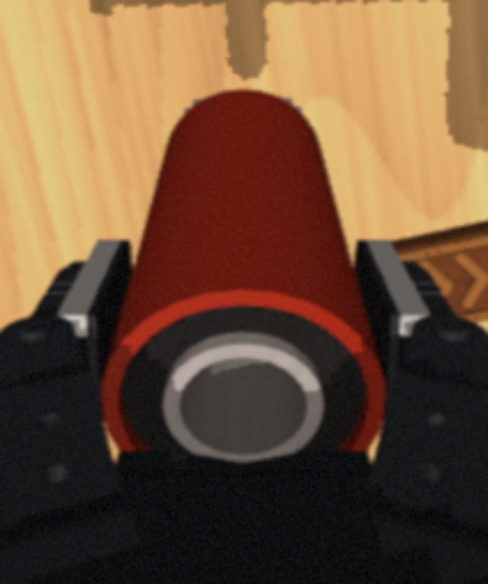

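```bash
cat > fit.py <<'E'
from h import *
from scipy.optimize import least_squares
def fit(w,s,bore_v,rim_v,far_v,width):
  p=np.array(s["tool_pos"]);R=np.array(s["tcp_rot"])
  u=np.array([R[0,0],R[1,0],0]);v=np.array([R[0,1],R[1,1],0]);z=np.array([0,0,1.]);th=np.linspace(0,2*np.pi,90)
  def res(q):
    t,x,h=q; t=np.radians(t); a=np.cos(t)*z-np.sin(t)*u; b=np.cos(t)*u+np.sin(t)*z
    T=p+x*u+h*z
    ring=lambda k,r:np.array([proj(w,T-k*a+r*(np.cos(f)*b+np.sin(f)*v)) for f in th])
    A=ring(0,25.5);return [ring(0,11.5)[:,1].mean()-bore_v,A[:,1].min()-rim_v,ring(105,25.5)[:,1].min()-far_v,np.ptp(A[:,0])-width]
  r=least_squares(res,[0,0,40.]);print("tilt,xoff,top above TCP",r.x.round(2),"res",np.round(r.fun,2))
E
python3 - <<'E'
from fit import *
w=arm.get_image("wrist")
fit(w,arm.sense(),302.4,256.3,169.6,124.5)
E
```

```text
tilt,xoff,top above TCP [ 8.2  -7.4  38.52] res [ 2.64 -2.07 -0.65 -1.33]
```

The fit gives a residual tilt of roughly 8°, top towards -u, with the drum sitting about 5 mm off the pad centre. One more push against the peg, 7 mm further.

send_rows --increments '[[[0,0,-0.4,0],[0,0,-0.4,0],[0.07,0.4,0,0],[0.04,0.25,0,0],[0.02,0.12,0,0],[0.02,0.1,0,0],[0.01,0.07,0,0],[0,0,0,0]]]'

```text
time_s: 12.78
tool_pos: [480.8, 238.2, 165.9]
tcp_rot: [[0.174, 0.985, 0.001], [0.985, -0.174, -0.005], [-0.004, 0.001, -1.0]]
contact_force: [-0.0, -7.7, 1.6]
width: 0.588
grip_force: 43.6
```

send_rows --increments '[[[-0.07,-0.4,0,0],[-0.09,-0.5,0,0],[0,0,0.4,0],[0,0,0.4,0],[0,0,0,0]]]'

```text
time_s: 13.4
tool_pos: [473.8, 194.5, 207.1]
tcp_rot: [[0.174, 0.985, 0.003], [0.985, -0.174, 0.002], [0.002, 0.003, -1.0]]
contact_force: [-0.7, 0.2, -2.5]
width: 0.589
grip_force: 43.4
```

```bash
python3 - <<'E'
from fit import *
from tilt import red
import pickle
w=arm.get_image("wrist");s=arm.sense();pickle.dump((w,s),open("w6.pkl","wb"))
print(s["time_s"],s["tool_pos"],s["contact_force"])
x,y,W,H=cv2.boundingRect(red(w)); 
col=w["color"][:,250:261].astype(int).mean(1)
print(x,y,W,H); print([(k,*col[k].astype(int)) for k in range(240,330,2)])
E
```

```text
13.45 [473.28936228 194.44439599 205.84840886] [ 0.31072579 -0.90738731 -3.35065043]
193 181 126 146
[(240, np.int64(94), np.int64(22), np.int64(12)), (242, np.int64(94), np.int64(22), np.int64(13)), (244, np.int64(93), np.int64(21), np.int64(10)), (246, np.int64(93), np.int64(22), np.int64(12)), (248, np.int64(94), np.int64(22), np.int64(12)), (250, np.int64(94), np.int64(24), np.int64(13)), (252, np.int64(160), np.int64(45), np.int64(27)), (254, np.int64(178), np.int64(50), np.int64(31)), (256, np.int64(178), np.int64(50), np.int64(31)), (258, np.int64(159), np.int64(47), np.int64(32)), (260, np.int64(36), np.int64(32), np.int64(30)), (262, np.int64(35), np.int64(34), np.int64(31)), (264, np.int64(37), np.int64(34), np.int64(33)), (266, np.int64(36), np.int64(34), np.int64(32)), (268, np.int64(36), np.int64(34), np.int64(32)), (270, np.int64(37), np.int64(34), np.int64(33)), (272, np.int64(67), np.int64(62), np.int64(59)), (274, np.int64(98), np.int64(91), np.int64(87)), (276, np.int64(119), np.int64(110), np.int64(104)), (278, np.int64(184), np.int64(171), np.int64(163)), (280, np
[... 522 characters left out ...]
np.int64(56)), (302, np.int64(63), np.int64(58), np.int64(56)), (304, np.int64(62), np.int64(57), np.int64(55)), (306, np.int64(63), np.int64(59), np.int64(56)), (308, np.int64(63), np.int64(58), np.int64(56)), (310, np.int64(62), np.int64(58), np.int64(56)), (312, np.int64(63), np.int64(58), np.int64(56)), (314, np.int64(62), np.int64(57), np.int64(55)), (316, np.int64(63), np.int64(58), np.int64(55)), (318, np.int64(62), np.int64(58), np.int64(55)), (320, np.int64(63), np.int64(58), np.int64(56)), (322, np.int64(62), np.int64(58), np.int64(56)), (324, np.int64(61), np.int64(57), np.int64(55)), (326, np.int64(61), np.int64(57), np.int64(55)), (328, np.int64(73), np.int64(69), np.int64(65))]
```

```bash
sed -i 's/\[ring(0,11.5)\[:,1\].mean()-bore_v,/[/' fit.py; python3 - <<'E'
from fit import *
import pickle
w,s=pickle.load(open("w6.pkl","rb"))
fit(w,s,0,251,181,125.5)
fit(w,s,0,251,181,127)
t,sd=arm.get_image("top"),arm.get_image("side")
import tilt
c=tilt.red(sd);r=cv2.minAreaRect(c);print(cv2.boundingRect(c),r)
p=np.array(s["tool_pos"])
ax=cv2.fitLine(c,cv2.DIST_L2,0,.01,.01).ravel();print(ax)
for tt in(-6,0,6):
  a=np.array([-np.sin(np.radians(tt))*.174,-np.sin(np.radians(tt))*.985,np.cos(np.radians(tt))]);q=proj(sd,p+20*a)-proj(sd,p-60*a);print(tt,q/np.linalg.norm(q))
E
```

```text
tilt,xoff,top above TCP [ 2.65 -6.35 41.23] res [0. 0. 0.]
tilt,xoff,top above TCP [ 2.48 -5.77 42.51] res [-0.  0. -0.]
(244, 220, 31, 64) ((259.1473693847656, 251.5103759765625), (63.29615783691406, 29.075660705566406), 88.31531524658203)
[2.3720002e-01 9.7146082e-01 2.5607925e+02 2.5187805e+02]
-6 [-0.13142561 -0.99132604]
0 [-0.02516844 -0.99968322]
6 [ 0.0626861  -0.99803329]
```

The tilt is now about 2.6° and the foot is centred within 1 mm under the TCP, 73.5 mm below it. The side silhouette agrees at about 0–2°. Carrying it to above the spindle at (512, -269).

send_rows --increments '[[[0,-0.3,0.4,0],[0.03,-0.5,0.4,0],[0.05,-0.58,0.2,0],[0.05,-0.58,0,0],[0.05,-0.58,0,0],[0.05,-0.58,0,0],[0.05,-0.58,0,0],[0.05,-0.58,0,0],[0.05,-0.58,0,0],[0.05,-0.58,0,0]]]'

```text
time_s: 14.8
tool_pos: [494.1, -78.2, 254.1]
tcp_rot: [[0.174, 0.985, -0.002], [0.985, -0.174, 0.0], [0.0, -0.002, -1.0]]
contact_force: [0.5, 0.2, -1.8]
width: 0.587
grip_force: 43.2
```

send_rows --increments '[[[0.05,-0.58,0,0],[0.05,-0.58,0,0],[0.05,-0.58,0,0],[0.05,-0.58,0,0],[0.05,-0.58,0,0],[0.05,-0.58,0,0],[0.05,-0.4,0,0],[0.03,-0.2,0,0],[0,0,0,0],[0,0,0,0]]]'

```text
time_s: 16.05
tool_pos: [513.4, -280.6, 255.3]
tcp_rot: [[0.173, 0.985, -0.0], [0.985, -0.173, 0.0], [0.0, -0.0, -1.0]]
contact_force: [-0.4, -1.2, -3.2]
width: 0.592
grip_force: 43.2
```

```bash
python3 - <<'E'
from fit import *
import tilt,pickle
w=arm.get_image("wrist");s=arm.sense();sd=arm.get_image("side");t=arm.get_image("top");pickle.dump((w,s,sd,t),open("w7.pkl","wb"))
p=np.array(s["tool_pos"]);print(s["time_s"],p,s["contact_force"])
x,y,W,H=cv2.boundingRect(tilt.red(w));g=w["color"][:,252:260].astype(int).mean(1)[:,0]
rim=next(k for k in range(y+30,y+120) if g[k]>130);print(x,y,W,H,rim);fit(w,s,0,rim-.5,y,W)
c=tilt.red(sd);print("side",cv2.boundingRect(c),cv2.minAreaRect(c))
a=cv2.resize(w["color"],(400,300));b=cv2.resize(sd["color"][30:210,220:460],(400,300),interpolation=cv2.INTER_CUBIC)
cv2.imwrite("pics/w7.png",np.hstack([a,b])[:,:,::-1])
for q in ([512,-269.5,160],[p[0],p[1],p[2]-73.5]): print(proj(sd,q),proj(t,q))
E
```

```text
16.1 [ 513.46324948 -280.56874438  255.44907164] [-1.43352402 -0.13213062 -2.00448922]
193 180 125 147 252
tilt,xoff,top above TCP [ 3.1  -6.79 39.46] res [ 0. -0. -0.]
side (320, 73, 21, 47) ((330.916015625, 96.26106262207031), (19.55658721923828, 45.76507568359375), 3.8140745162963867)
[325.93540153 128.05820741] [375.52684401 213.52533605]
[327.67350427 118.22720539] [382.70790856 212.60724407]
```

View pics/w7.png

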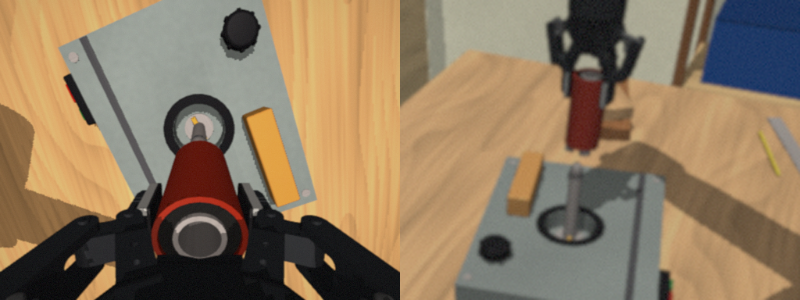

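The wrist view shows the throat at about (253,163) and the spindle tip just behind the drum's foot. The TCP has to move about +11 mm in y. I'll refine the spindle axis from this view's throat ring.

```bash
python3 - <<'E'
from h import *
import pickle
w,s,sd,t=pickle.load(open("w7.pkl","rb"))
g=w["color"].max(2); m=((g<55)).astype(np.uint8); m[:100]=0;m[182:]=0;m[:,:200]=0;m[:,310:]=0
cs,_=cv2.findContours(m,cv2.RETR_EXTERNAL,cv2.CHAIN_APPROX_NONE);c=max(cs,key=cv2.contourArea)[:,0,:]
print(cv2.boundingRect(c)); c=c[c[:,1]<175]
W=np.array([onz(w,u,v,45)[:2] for u,v in c])
# outer points only: circle fit
W=W
cen=W.mean(0)
for _ in range(5):
  A=np.c_[2*W,np.ones(len(W))];b=(W**2).sum(1);q=np.linalg.lstsq(A,b,rcond=None)[0];r=np.sqrt(q[2]+q[0]**2+q[1]**2);d=np.hypot(*(W-q[:2]).T)-r;k=abs(d)<max(1.2,2*np.median(abs(d)));W=W[k]
print("throat",q[:2],r,len(W),abs(d).max())
print("proj tip/throat",proj(w,[512,-269.5,160]),proj(w,[512,-269.5,45]))
E
```

```text
(210, 121, 89, 61)
throat [ 514.81600385 -265.61655117] 46.15702480667638 272 9.870975905984189
proj tip/throat [251.69800438 188.22337518] [252.94780354 166.24435462]
```

send_rows --increments '[[[0,0.12,0,0],[0,0.13,0,0],[0,0,-0.2,0],[0,0,-0.1,0],[0,0,-0.1,0],[0,0,-0.1,0],[0,0,-0.1,0],[0,0,0,0]]]'

```text
time_s: 17.2
tool_pos: [513.2, -268.8, 224.8]
tcp_rot: [[0.174, 0.985, -0.001], [0.985, -0.174, 0.0], [0.0, -0.001, -1.0]]
contact_force: [0.6, -0.1, -2.9]
width: 0.595
grip_force: 43.2
```

send_rows --increments '[[[0,0,-0.1,0],[0,0,-0.1,0],[0,0,-0.1,0],[0,0,0,0]]]'

```text
time_s: 17.7
tool_pos: [513.2, -268.7, 209.7]
tcp_rot: [[0.174, 0.985, -0.001], [0.985, -0.174, 0.0], [0.0, -0.001, -1.0]]
contact_force: [-0.1, -0.4, -2.5]
width: 0.59
grip_force: 43.2
```

send_rows --increments '[[[0,0,-0.1,0],[0,0.01,-0.1,0],[0,0.01,-0.1,0],[0,0.01,-0.1,0],[0,0.01,-0.1,0],[0,0.01,-0.1,0],[0,0,0,0]]]'

```text
time_s: 18.58
tool_pos: [513.7, -267.2, 180.0]
tcp_rot: [[0.174, 0.985, 0.0], [0.985, -0.174, -0.002], [-0.002, 0.001, -1.0]]
contact_force: [2.3, -5.1, -4.1]
width: 0.592
grip_force: 43.4
```

send_rows --increments '[[[0.01,0,-0.1,0],[0.01,0.01,-0.1,0],[0,0.01,-0.1,0],[0,0.01,-0.1,0],[0,0.01,-0.1,0],[0,0,0,0]]]'

```text
time_s: 19.32
tool_pos: [514.4, -265.2, 154.9]
tcp_rot: [[0.175, 0.985, -0.0], [0.985, -0.175, -0.002], [-0.002, 0.0, -1.0]]
contact_force: [1.8, -5.8, -2.8]
width: 0.593
grip_force: 43.8
```

send_rows --increments '[[[0,0,-0.1,0],[0,0,-0.1,0],[0,0,-0.1,0],[0,0.01,-0.1,0],[0,0.01,-0.1,0],[0,0,-0.1,0],[0,0,0,0]]]'

```text
time_s: 20.2
tool_pos: [514.5, -264.4, 125.0]
tcp_rot: [[0.175, 0.985, 0.0], [0.985, -0.175, -0.002], [-0.002, 0.0, -1.0]]
contact_force: [1.3, -6.8, -2.9]
width: 0.593
grip_force: 43.9
```

```bash
cat > chk.py <<'E'
from fit import *
import tilt
w=arm.get_image("wrist");s=arm.sense()
print(s["time_s"],np.round(s["tool_pos"],1),np.round(s["contact_force"],1),np.round(s["moment"],2),np.round(s["joint_positions"],0))
x,y,W,H=cv2.boundingRect(tilt.red(w));g=w["color"][:,252:260].astype(int).mean(1)[:,0]
rim=next((k for k in range(y+30,y+120) if g[k]>130),0);print(x,y,W,H,rim);fit(w,s,0,rim-.5,y,W)
E
python3 chk.py
```

```text
20.25 [ 514.6 -264.4  125. ] [ 1.5 -7.3 -2.6] [-1.85 -0.37 -0.02] [-27.  14.  -7.  69.  -0.  73.]
193 185 126 142 249
tilt,xoff,top above TCP [ 0.28 -5.61 40.36] res [ 0. -0.  0.]
```

send_rows --increments '[[[0,-0.02,0,0],[0,0,-0.1,0],[0,0,-0.1,0],[0,0,-0.08,0],[0,0,0,0]]]'

```text
time_s: 20.88
tool_pos: [514.4, -264.6, 110.6]
tcp_rot: [[0.174, 0.985, -0.0], [0.985, -0.174, -0.001], [-0.001, -0.0, -1.0]]
contact_force: [2.1, -6.0, -3.4]
width: 0.587
grip_force: 43.9
```

send_rows --increments '[[[0.01,-0.03,0,0],[0,0,-0.04,0],[0,0,-0.04,0],[0,0,-0.04,0],[0,0,0,0]]]'

```text
time_s: 21.5
tool_pos: [514.7, -265.4, 104.8]
tcp_rot: [[0.174, 0.985, -0.001], [0.985, -0.174, 0.001], [0.001, -0.001, -1.0]]
contact_force: [-0.1, -0.8, -2.9]
width: 0.592
grip_force: 43.8
```

Lateral force is gone. Feeling for the pin in 1 mm steps.

send_rows --increments '[[[0,0,-0.02,0],[0,0,-0.02,0],[0,0,-0.02,0],[0,0,0,0]]]'

```text
time_s: 22.0
tool_pos: [514.9, -265.6, 103.9]
tcp_rot: [[0.174, 0.985, 0.001], [0.985, -0.174, -0.0], [0.0, 0.001, -1.0]]
contact_force: [-3.3, 2.0, 9.0]
width: 0.589
grip_force: 45.1
```

Contact is at z 103.9, about 12 N above the drum's weight. I'll ease off slightly and turn about the drum axis, which lies 5.5 mm from the TCP, watching for the force to fall.

send_rows --increments '[[[0,0,0.012,0],[-0.005,0,0,0.3],[-0.005,0,0,0.3],[-0.005,0,0,0.3],[-0.005,0,0,0.3]]]'

```text
time_s: 22.62
tool_pos: [513.6, -265.8, 103.9]
tcp_rot: [[-0.006, 1.0, -0.0], [1.0, 0.006, -0.001], [-0.001, -0.0, -1.0]]
contact_force: [-3.7, 0.9, 5.3]
width: 0.591
grip_force: 44.7
```

send_rows --increments '[[[-0.005,0,0,0.3],[-0.005,-0.001,0,0.3],[-0.005,-0.001,0,0.3],[-0.005,-0.001,0,0.3]]]'

```text
time_s: 23.12
tool_pos: [513.2, -265.6, 103.0]
tcp_rot: [[-0.186, 0.983, 0.001], [0.983, 0.186, 0.001], [0.001, 0.001, -1.0]]
contact_force: [0.5, 1.8, -1.0]
width: 0.588
grip_force: 44.0
```

The height and force have both dropped, so I'll test by pressing down without turning.

send_rows --increments '[[[0,0,-0.03,0],[0,0,-0.03,0],[0,0,0,0]]]'

```text
time_s: 23.5
tool_pos: [513.3, -265.8, 102.0]
tcp_rot: [[-0.184, 0.983, 0.002], [0.983, 0.184, -0.0], [-0.001, 0.002, -1.0]]
contact_force: [-4.3, 3.2, 12.2]
width: 0.591
grip_force: 45.4
```

send_rows --increments '[[[0,0,0.016,0],[-0.002,0,0,0.15],[-0.002,0,0,0.15],[0,0,0,0]]]'

```text
time_s: 24.0
tool_pos: [512.7, -265.9, 101.0]
tcp_rot: [[-0.228, 0.974, 0.0], [0.974, 0.228, -0.0], [-0.0, 0.0, -1.0]]
contact_force: [-1.3, 1.5, 4.4]
width: 0.59
grip_force: 44.4
```

```bash
python3 chk.py
```

```text
24.05 [ 512.7 -265.9  101. ] [-2.7  2.3  4.7] [0.34 0.61 0.11] [-27.  15. -10.  66.   0.  49.]
193 184 125 143 250
tilt,xoff,top above TCP [ 1.13 -6.34 39.54] res [ 0. -0. -0.]
```

send_rows --increments '[[[0,0,-0.02,0.15],[0,0,0,0.15],[0,0,-0.01,0],[0,0,0,0]]]'

```text
time_s: 24.55
tool_pos: [512.6, -265.8, 98.6]
tcp_rot: [[-0.271, 0.962, -0.001], [0.962, 0.271, 0.001], [0.001, -0.0, -1.0]]
contact_force: [-1.9, 1.9, -3.3]
width: 0.593
grip_force: 43.8
```

Dropping in: z is 98.6 with no vertical load. Continuing straight down.

send_rows --increments '[[[0,0,-0.03,0],[0,0,-0.02,0],[0,0,0,0]]]'

```text
time_s: 24.92
tool_pos: [512.6, -265.9, 96.5]
tcp_rot: [[-0.272, 0.962, -0.0], [0.962, 0.272, 0.0], [0.0, -0.0, -1.0]]
contact_force: [-1.6, 2.1, -1.8]
width: 0.591
grip_force: 43.9
```

send_rows --increments '[[[0,0,-0.02,0],[0,0,-0.02,0],[0,0,0,0]]]'

```text
time_s: 25.3
tool_pos: [512.7, -265.9, 96.1]
tcp_rot: [[-0.272, 0.962, 0.001], [0.962, 0.272, -0.0], [-0.001, 0.001, -1.0]]
contact_force: [-4.3, 4.9, 8.1]
width: 0.587
grip_force: 45.0
```

It stopped at 96.1, 7.8 mm below the pin stop, so it is home. Easing the load, then releasing.

send_rows --increments '[[[0,0,0.02,0],[0.01,-0.01,0,0],[0,0,0,0]]]'

```text
time_s: 25.68
tool_pos: [512.7, -265.9, 96.2]
tcp_rot: [[-0.272, 0.962, -0.001], [0.962, 0.272, 0.001], [0.001, -0.0, -1.0]]
contact_force: [-4.3, 5.2, 5.8]
width: 0.591
grip_force: 44.7
```

send_rows --increments '[[[0,0,0,0],[0,0,0,0],[0,0,0,0],[0,0,0,0],[0,0,0,0],[0,0,0,0],[0,0,0,0],[0,0,0,0]]]' --hand 1

```text
time_s: 26.68
tool_pos: [513.2, -266.5, 95.7]
tcp_rot: [[-0.272, 0.962, -0.0], [0.962, 0.272, 0.0], [0.0, 0.0, -1.0]]
contact_force: [0.7, 1.0, 0.2]
width: 0.996
grip_force: 0.0
```

```bash
python3 chk.py
```

```text
26.725 [ 513.2 -266.5   95.7] [ 0.1  0.  -0.1] [-0.    0.01  0.01] [-27.  15. -10.  65.  -0.  47.]
192 182 125 145 240
tilt,xoff,top above TCP [-0.13 -2.87 38.59] res [ 0. -0.  0.]
```

send_rows --increments '[[[0,0,0.2,0],[0,0,0.3,0],[0,0,0.4,0],[0,0,0.4,0],[0,0,0.5,0],[0,0,0.5,0],[0,0,0.5,0],[0,0,0.3,0],[0,0,0,0]]]'

```text
time_s: 27.85
tool_pos: [513.8, -266.8, 252.3]
tcp_rot: [[-0.272, 0.962, 0.002], [0.962, 0.272, -0.001], [-0.002, 0.002, -1.0]]
contact_force: [0.1, -0.3, 0.2]
width: 1.0
grip_force: 0.0
```

```bash
python3 - <<'E'
from tilt import *
s=arm.sense();print(s["time_s"],s["tool_pos"],s["contact_force"])
S=np.array([513,-269.5,0]);th=np.linspace(0,2*np.pi,90)
for n in("wrist","side","top"):
  i=arm.get_image(n);c=red(i);print(n,cv2.boundingRect(c),cv2.minAreaRect(c)[1:])
  for dz in(0,8):
    q=np.array([proj(i,S+[25.5*np.cos(k),25.5*np.sin(k),z+dz]) for k in th for z in(31,136)]);lo,hi=q.min(0),q.max(0);print("  model dz",dz,np.r_[lo,hi-lo].round(1))
E
```

```text
27.85 [ 513.78361477 -266.76350252  252.25338618] [ 0.06025552 -0.28881552  0.15900047]
wrist (226, 156, 57, 66) ((55.21684265136719, 64.74642181396484), 24.22774314880371)
  model dz 0 [225.8 154.7  55.2  67.8]
  model dz 8 [224.9 155.5  56.9  70. ]
side (314, 137, 20, 37) ((18.093168258666992, 36.91804504394531), 3.814074993133545)
  model dz 0 [311.6 130.7  23.1  43.7]
  model dz 8 [311.8 128.   23.2  44. ]
top (362, 204, 22, 21) ((20.0, 21.0), 90.0)
  model dz 0 [353.1 203.2  30.1  21.5]
  model dz 8 [353.8 203.   30.3  21.7]
```

Released and upright. The silhouette fits the home position, and the 7.8 mm drop matches the 8 mm pin. Handing in.

```bash
python3 -c "
from cell import arm
print(arm.hand_in())"
```

```text
the job is handed in; nothing more can be done
None
```

The red drum is on the spindle, turned until it dropped 7.8 mm over the 8 mm drive pin, and released standing upright; the job is handed in at about 28 s, no verdict came back, and I did not re-measure the other items at the end.

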